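# Reset the roll brake of a label dispenser

### The arm

A 6-joint arm with a two-finger parallel gripper is mounted at the origin on the work surface. World frame = base frame: x ahead of the robot, y to its left, z up, the work surface at z = 0. Lengths are in m, angles in rad, forces in N, time in s.
With the tool pointing down it reaches from about 0.425 to 0.95 m from the base axis. Payload 3.5 kg.
Tool frame: the origin (TCP) lies at the very end of the fingers, on their centre line; the grasp point (between the pads) lies robot.tcp_to_grasp behind it (robot.tcp_to_grasp is the distance from the TCP to the grasp point, in m); z points along the fingers, y is the line along which they close (so a half turn about z gives the same grasp; the last joint's range is limited). The gripper opens to 85 mm and grips with 20 to 120 N. Pads are 22 mm wide; open, the fingers measure 114 mm over their backs; the gripper's body (76 mm by 85 mm) begins 54 mm behind the grasp point. The pads swing forward as they close: fully open they stand 13 mm farther back than shut.
Start: joints at [-1.467, 0.286, 1.577, -0, 1.279, -0.15], TCP at [0.17, -0.653, 0.231] pointing down, gripper open.
Joint ranges: [-2.77, 2.77], [-0.9, 2.22], [0.21, 2.48], [-1.53, 4.67], [0.24, 2.81], [-2.84, 2.84]. Speed limits (rad/s): [2.79, 2.79, 3.14, 3.14, 3.14, 3.14].

### API

Orientations are given as a rotation vector (axis times angle).
In Python, from bench import status, vision, robot, spotter gives the robot as it stands.
- The arm moves only by the shell command python3 -m creep 'ROWS' [FORCE]. ROWS is JSON, a list that holds one entry, the list of rows, each a list of 7 numbers: the turn, a rotation vector about the tool's x, y, z in degrees, then the shift along the tool's x, y, z in cm, then the opening, from -1 (shut) to 1 (fully open). A call has exactly 10 rows; each row is the pose to reach, as a shift and turn from the pose commanded when the call began, along the tool's axes at that moment; what a row does not reach only later rows make up. A row lasts 1/8 s, in which the tool goes at most 62.5 mm and 10.7 degrees, less where a joint would pass 70% of its speed; a pose out of reach is approached as far as the arm can. A call with a gripper value outside its range is refused whole. The fingers move at their own pace and stop on an object; FORCE is the grip in N (left out, the last holds). Time passes only in rows, so rows that repeat a pose let the fingers close, or fill a call up. It gives the time, the measured TCP pose, the force, the opening and the grip force at its end, in the units of the state.
- status.get_obs(): the state, without advancing time (a new reading comes with each control period).
- vision.capture(name): name is "side" or "top"; returns a dict with "image" (480x640x3 uint8, blue, green, red), "intrinsics" (3x3 intrinsics, pixels), "distortion" ([k1, k2, p1, p2, k3] as OpenCV has them; the pictures are not rectified), "extrinsics" (4x4, takes a point from world to camera coordinates). Camera axes: x right, y up, looking along -z (the intrinsics and any distortion apply to the point x, -y, -z); pixel columns grow to the right and rows downward; lengths in m; the calibration is good to about 2 mm. A picture is of the moment at which its call begins. There is no depth.
- robot.job_done(): hands the job in; it is judged then, once.
Trained networks look in a picture, given as the dict that the camera call returned (one of the last four; its "shot" number tells which), for a name from the list of things; names that differ only in an ending like _2 or _b are one class to them, and where a whole thing is asked for, a point or a joint stands for the part that bears it (a point fixed in the world has none). Each returns a list of dicts, best first, with "confidence" (0 to 1); they miss things now and then, are a little off and sometimes report something else, mostly with a low value. They report only what shows in the picture. A call takes as long as a camera call.
- spotter.trace(picture, query): "pixels" (480x640 bool, what is visible of it) and "uv" ([column, row] in pixels, amid what is visible of it).
- spotter.place_of(picture, query): "uv" ([column, row] in pixels: a listed point, or the origin of a listed thing).
The state is a dict: "time": time; "joint_positions": joint angles; "joint_velocities": joint speeds; "joint_torque": joint torques, N m; "ee_pos": TCP position; "eef_rot": TCP orientation; "contact_force": force on the tool from outside, world axes, zero at the start; "moment": the same for the moment, N m; "finger_gap": opening from 0.0 (shut) to 1.0 (fully open); "grasp_force": force on a finger pad.
Only numpy, scipy, OpenCV 4.12 (cv2) and the standard library are available. Lean on these libraries where they do the work, as an engineer would, in place of code of your own. Each camera call takes 0.05 s, during which the arm holds its last target. There are 200 camera calls.

### The job

The roll brake on the label dispenser is still set too hard from the last roll. Flip the ratchet pawl out, wind the brake handle back (anticlockwise from above) until it stands against its stop, and flip the pawl in again; then tighten the brake by exactly three clicks, one click at a time, pausing after each, and leave the pawl in. Leave the other things on the desk where they are.

Things in the scene. Friction and masses are not known exactly. Their poses are not given: they have to be found in the camera images.
- dispenser: Bench label dispenser, bolted down: grey base plate (190 mm in x, 345 mm in y), a white label roll (144 mm across) lying flat on an upright spindle, on top of it a toothed ratchet wheel and the crank-shaped brake handle. Origin: on the spindle's axis at desk height; z up, x away from the robot at yaw 0, y towards the guide rollers (90 mm high) at the plate's other end.
- spindle (a point): Point on the spindle's axis, 110 mm above the desk, on the top face of the ratchet wheel (124 mm across its 12 teeth, 12 mm thick): the centre about which the wheel and brake handle turn as one piece.
- brake_handle (a joint): Turn of handle and wheel, rad: 0 at the stop (arm then points 60 degrees clockwise of the dispenser's x), growing clockwise from above (tightening) to 5.1. One tooth is 0.524; from the stop the pawl drops in (clicks) at 0.39, 0.92, 1.44, 1.96. Starts at 3.2 to 4.45. Stays where left; takes 3.5 N at the grip, up to 6.5 N as a tooth lifts the pawl; cannot turn back while the pawl is in.
- handle_grip (a point): Middle of the brake handle's upright black grip: a cylinder 24 mm across, from 126 to 166 mm above the desk, its centre line 60 mm from the spindle's axis, on a flat steel crank arm (24 mm wide, top 123 mm above the desk, reaching 78 mm from the axis). It can be pushed round from the side with closed fingers reaching down from above.
- stop_finger (a point): Tip of the fixed stop for the crank arm: a steel finger 10 mm wide, top 123 mm above the desk (lower than the grip), pointing at the spindle from a pillar 18 mm across (top 124 mm) that stands 104 mm from the spindle's axis. Wound fully back, the arm's end rests against it.
- pawl (a joint): Swing of the steel pawl about its pillar, rad: 0 fully in (nose between two teeth), 0.6 fully out. Riding over a tooth while the wheel is tightened lifts it to about 0.16 and it snaps back in. An over-centre spring throws it in from below 0.36 and out from above 0.36, and it stays there. It takes about 6 N at the peg.
- pawl_pivot (a point): Axis of the pawl on its upright pillar, 111 mm above the desk; in the dispenser's frame at x 12, y 102 mm. On the side away from the roll a small spring housing (top 113 mm above the desk) stands 44 to 72 mm from it.
- pawl_peg (a point): Middle of the upright steel thumb peg on the pawl's tail: 18 mm across, from 109 to 149 mm above the desk, 63 mm from the pivot, no other part within 50 mm at that height. In the dispenser's frame at x -6, y 162 mm with the pawl in; pushed anticlockwise (from above) about the pivot it goes to x -37, y 141 mm with the pawl out. Push it back to engage.
- cup: Bystander: paper cup, 76 mm across its rim, 92 mm tall, standing beyond the dispenser. Origin: centre of its underside.
- tape_roll: Bystander: black roll of tape, 90 mm across, 48 mm tall, lying flat beside the dispenser. Origin: centre of its underside.
- marker: Bystander: white and black marker pen, 138 mm long, 16 mm thick, lying in front of the dispenser. Origin: centre of its underside.
- label_roll: Bystander: spare roll of labels, 110 mm across, 62 mm tall, lying flat on the left of the desk. Origin: centre of its underside.
- stapler: Bystander: grey stapler, 140 mm long, 55 mm tall, at the left. Origin: centre of its underside.
- radio: Bystander: black hand radio lying on its back, 190 mm long with its aerial, 34 mm thick, at the right. Origin: centre of its underside.
- screwdriver: Bystander: screwdriver lying at the right. Origin: on its underside.

How it is judged:
By the outcome, as a careful person would: the job done as asked, in the order asked, and still so for the second after the job is handed in, with the robot touching nothing.
It also fails if it takes over 67 s, if anything falls off the work surface, if the arm or the gripper's body presses on something with over 40 N, if the wrist force passes 120 N, or if a joint passes its speed limit or range.

## Working session

There is one attempt and no reset: what is moved stays moved. The work goes in short steps, Python scripts to look and compute and a shell command to move; the robot and the scene stay as the last step left them, time stands still between calls to the robot, and variables do not carry over. Pictures are saved under pics/ and viewed, at most 10 in all, crops included, and the job is handed in when it is done.

```bash
mkdir -p pics; ls
cat > h.py <<'E'
import numpy as np, cv2
from bench import status, vision, robot, spotter
from scipy.spatial.transform import Rotation as R
def ray(p,uv):
    K=np.array(p["intrinsics"]);D=np.array(p["distortion"]);E=np.array(p["extrinsics"])
    n=cv2.undistortPoints(np.array([[uv]],float),K,D)[0,0]
    d=E[:3,:3].T@np.array([n[0],-n[1],-1]); o=-E[:3,:3].T@E[:3,3]
    return o,d
def atz(p,uv,z):
    o,d=ray(p,uv); return o+d*(z-o[2])/d[2]
def proj(p,X):
    K=np.array(p["intrinsics"]);D=np.array(p["distortion"]);E=np.array(p["extrinsics"])
    c=E[:3,:3]@np.array(X)+E[:3,3]
    return cv2.projectPoints(np.array([[c[0],-c[1],-c[2]]]),np.zeros(3),np.zeros(3),K,D)[0][0,0]
E
python3 - <<'E'
from h import *
o=status.get_obs();print(o["time"],o["ee_pos"],o["eef_rot"],R.from_rotvec(o["eef_rot"]).as_matrix().round(3),robot.tcp_to_grasp)
for n in("top","side"):
    p=vision.capture(n);cv2.imwrite(f"pics/{n}0.png",p["image"])
    for q,z in(("dispenser",0),("spindle",.11),("handle_grip",.146),("stop_finger",.123),("pawl_pivot",.111),("pawl_peg",.129),("cup",0),("tape_roll",0),("marker",0)):
        for r in spotter.place_of(p,q)[:2]: print(n,q,np.round(r["uv"]),round(r["confidence"],2),atz(p,r["uv"],z).round(4))
E
```

```text
pics
0.0 [ 0.16943778 -0.65269793  0.22992567] [-3.11394637e+00 -3.97283982e-01 -1.32820197e-04] [[ 0.968  0.251 -0.   ]
 [ 0.251 -0.968  0.002]
 [ 0.    -0.002 -1.   ]] 0.0187
top dispenser [384. 232.] 0.59 [ 0.591  -0.1575  0.    ]
top spindle [386. 223.] 0.76 [ 0.5936 -0.1505  0.11  ]
top handle_grip [364. 208.] 0.73 [ 0.6192 -0.0973  0.146 ]
top stop_finger [406. 196.] 0.92 [ 0.6549 -0.1941  0.123 ]
top stop_finger [323. 244.] 0.75 [ 0.5406 -0.0055  0.123 ]
top pawl_pivot [342. 231.] 0.73 [ 0.5726 -0.0498  0.111 ]
top pawl_pivot [156. 305.] 0.72 [0.3916 0.3714 0.111 ]
top pawl_peg [320. 242.] 0.75 [0.5423 0.0013 0.129 ]
top cup [374. 169.] 0.79 [ 0.7539 -0.1307  0.    ]
top tape_roll [451. 228.] 0.74 [ 0.6046 -0.3285  0.    ]
top marker [367. 287.] 0.79 [ 0.4507 -0.117   0.    ]
side dispenser [330. 240.] 0.6 [ 0.584  -0.1557  0.    ]
side spindle [326. 214.] 0.9 [ 0.5929 -0.1431  0.11  ]
side handle_grip [313. 210.] 0.89 [ 0.6185 -0.1026  0.146 ]
side handle_grip [366. 183.] 0.32 [ 0.5176 -0.2931  0.146 ]
side stop_finger [316. 200.] 0.77 [ 0.641 -0.18   0.123]
side pawl_pivot [320. 233.] 0.67 [ 0.5779 -0.054   0.111 ]
side pawl_peg [327. 243.] 0.79 [ 0.5337 -0.0029  0.129 ]
side cup [275. 235.] 0.68 [ 0.7531 -0.1073  0.    ]
side tape_roll [348. 212.] 0.74 [ 0.5778 -0.3097  0.    ]
side tape_roll [372. 184.] 0.65 [ 0.5551 -0.4907  0.    ]
side marker [368. 258.] 0.76 [ 0.4454 -0.1189  0.    ]
side marker [418. 201.] 0.35 [ 0.3779 -0.4543  0.    ]
```

View pictures.

Run:
```python
from h import *
for n,(x,y) in(("top",(260,140)),("side",(230,140))):
    i=cv2.imread(f"pics/{n}0.png")[y:y+150,x:x+200]
    cv2.imwrite(f"pics/{n}0c.png",cv2.resize(i,None,fx=4,fy=4,interpolation=cv2.INTER_CUBIC))
```

```text
(no output)
```

View pics/top0c.png

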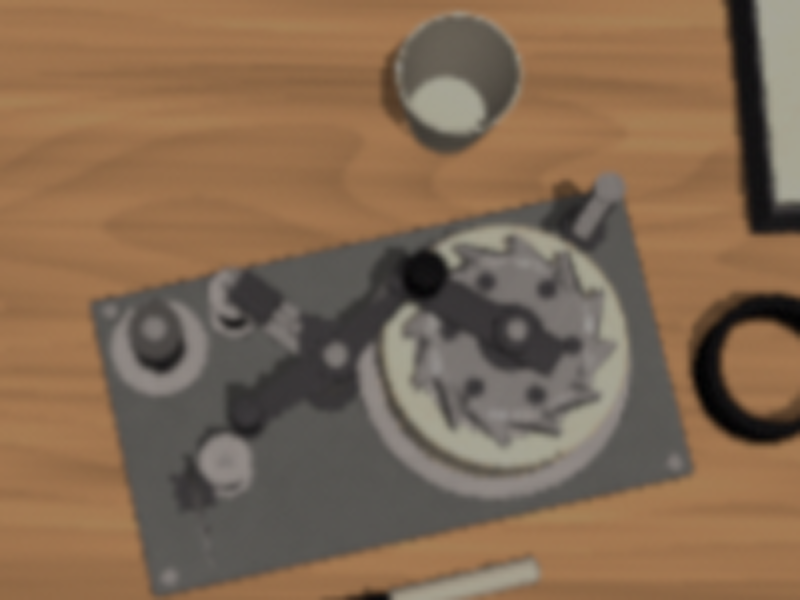

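View pics/side0c.png

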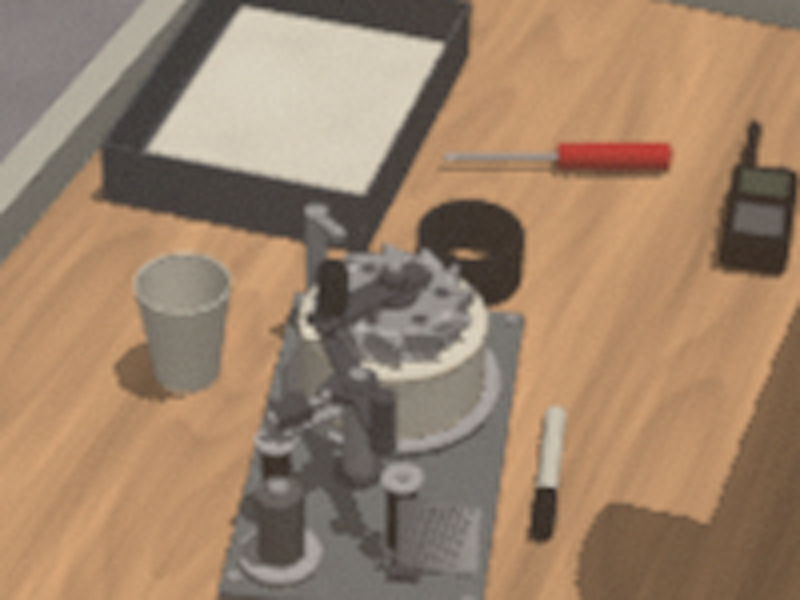

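```bash
cat >> h.py <<'E'
from scipy.optimize import least_squares
F={"spindle":(0,0,.11),"pawl_pivot":(.012,.102,.111),"pawl_peg":(-.006,.162,.129)}
def dfr(c,X): 
    a=c[2];return np.array([c[0]+np.cos(a)*X[0]-np.sin(a)*X[1],c[1]+np.sin(a)*X[0]+np.cos(a)*X[1],X[2]])
E
python3 - <<'E'
from h import *
p=vision.capture("top");s=vision.capture("side")
C=[atz(p,(260+u/4,140+v/4),.006) for u,v in((95,300),(620,195),(690,470),(155,595))]
print(np.round(C,4))
for i in range(4):
    d=C[(i+1)%4]-C[i];print(np.hypot(*d[:2]),np.degrees(np.arctan2(d[1],d[0])))
obs=[]
for pic in(p,s):
    for q in F:
        r=spotter.place_of(pic,q)[0];obs.append((pic,q,r["uv"]))
for n in("handle_grip",):
    a=[spotter.place_of(pic,n)[0]["uv"] for pic in(p,s)]
    f=least_squares(lambda X:np.r_[proj(p,X)-a[0],proj(s,X)-a[1]],[.6,-.1,.146]);print(n,f.x,f.fun)
for q in F:
    a=[o[2] for o in obs if o[1]==q]
    f=least_squares(lambda X:np.r_[proj(p,X)-a[0],proj(s,X)-a[1]],[.6,-.1,.146]);print(q,f.x.round(4),f.fun.round(1))
f=least_squares(lambda c:np.concatenate([proj(pic,dfr(c,F[q]))-uv for pic,q,uv in obs]),[.593,-.147,.3],loss="soft_l1")
print(f.x,f.fun.round(1))
for q in F: print(q,[ (proj(pic,dfr(f.x,F[q]))).round(1) for pic in(p,s)])
E
```

```text
[[ 0.6268  0.0958  0.006 ]
 [ 0.7035 -0.2364  0.006 ]
 [ 0.5279 -0.2802  0.006 ]
 [ 0.4423  0.0521  0.006 ]]
0.3410177863663208 -76.9914647486132
0.18099559500678333 -166.0140721216307
0.343121853056424 104.43739437961695
0.18952838287230225 13.338060306324905
handle_grip [ 0.61899282 -0.0997897   0.15056385] [ 0.07199725  0.32121173 -0.42028685 -0.09972329]
spindle [ 0.5933 -0.1452  0.1107] [-0.2 -1.   1.3  0.3]
pawl_pivot [ 0.5743 -0.0486  0.1064] [-0.2 -0.8  1.   0.2]
pawl_peg [ 0.542  -0.0032  0.1268] [ 0.4  1.7 -2.2 -0.4]
[ 0.59593924 -0.14854018  0.33942524] [ 1.2 -2.  -0.2 -0.7 -2.1  4.   0.9 -0.4  1.3 -0.8 -1.   0.7]
spindle [array([385.3, 222.1]), array([325.8, 212.8])]
pawl_pivot [array([341.9, 230.6]), array([320.2, 234.5])]
pawl_peg [array([319.4, 244.9]), array([325.7, 243.9])]
```

Run:
```python
from h import *
from collections import defaultdict
acc=defaultdict(list)
for k in range(6):
  for n in("top","side"):
    p=vision.capture(n)
    for q in("spindle","pawl_pivot","pawl_peg","handle_grip","stop_finger"):
        L=spotter.place_of(p,q)
        if L: acc[n,q].append(L[0]["uv"])
Z=dict(spindle=.11,pawl_pivot=.111,pawl_peg=.129,handle_grip=.146,stop_finger=.123)
P={n:vision.capture(n) for n in("top","side")}
for (n,q),v in acc.items():
    m=np.median(v,0);print(n,q,m.round(1),np.std(v,0).round(1),atz(P[n],m,Z[q]).round(4))
g=lambda u,v:((u+.5)/4+259.5,(v+.5)/4+139.5)
p=P["top"]
for nm,u,v,z in(("spindlehub",515,330,.125),("hub",515,330,.11),("roll",505,347,.098),("pivot",336,355,.12),("peg top",245,408,.149),("peg",245,408,.129),("grip top",425,272,.166),("grip",425,272,.146),("stoppillar",610,186,.124),("stoptip",583,232,.123)):
    print(nm,atz(p,g(u,v),z).round(4))
i=p["image"];cv2.imwrite("pics/t1.png",cv2.resize(i[185:260,300:415],None,fx=6.9,fy=6.9,interpolation=cv2.INTER_CUBIC)[:600,:800])
print(status.get_obs()["time"])
```

```text
top spindle [384.2 222.2] [1.1 1.3] [ 0.5957 -0.1462  0.11  ]
top pawl_pivot [341.2 231.3] [1.1 0.7] [ 0.5716 -0.0468  0.111 ]
top pawl_peg [321.1 242.4] [1.1 0.6] [ 0.5422 -0.0014  0.129 ]
top handle_grip [365.1 208.6] [1.4 1.3] [ 0.619  -0.0986  0.146 ]
top stop_finger [405.3 196.5] [18.1 13.4] [ 0.6549 -0.1932  0.123 ]
side spindle [327.6 213.6] [0.8 1.1] [ 0.5898 -0.1472  0.11  ]
side pawl_pivot [319.8 234.6] [0.7 1.5] [ 0.5742 -0.0471  0.111 ]
side pawl_peg [326.7 242.6] [0.6 0.7] [ 0.5356 -0.0039  0.129 ]
side handle_grip [312.8 210.3] [26.8 22.4] [ 0.6197 -0.1031  0.146 ]
side stop_finger [315.4 199.4] [1.1 2.3] [ 0.6439 -0.1818  0.123 ]
spindlehub [ 0.5933 -0.1539  0.125 ]
hub [ 0.596  -0.1558  0.11  ]
roll [ 0.588  -0.1514  0.098 ]
pivot [ 0.5771 -0.052   0.12  ]
peg top [ 0.5411 -0.0011  0.149 ]
peg [ 0.5439 -0.0008  0.129 ]
grip top [ 0.6171 -0.0988  0.166 ]
grip [ 0.6213 -0.1004  0.146 ]
stoppillar [ 0.6798 -0.209   0.124 ]
stoptip [ 0.6522 -0.1934  0.123 ]
5.2
```

View pics/t1.png

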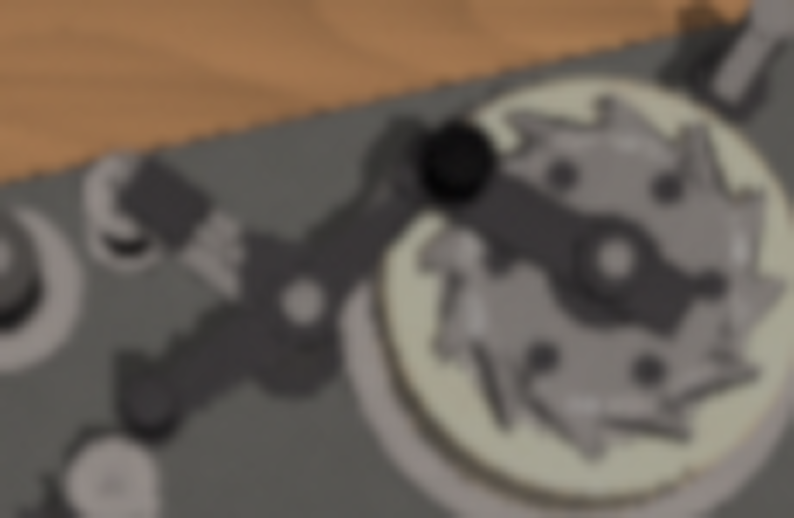

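```bash
cat >> h.py <<'E'
def go(*T):
    """targets (x,y,z,phi deg) -> turn about tool z (deg), shifts in tool cm from current pose"""
    o=status.get_obs();M=R.from_rotvec(o["eef_rot"]).as_matrix();ph=np.degrees(np.arctan2(M[1,0],M[0,0]))
    print("t",round(o["time"],2),"pos",o["ee_pos"].round(4),"phi",ph.round(1),"gap",round(o["finger_gap"],3),"F",np.round(o["contact_force"],1),"j6",round(o["joint_positions"][5],2))
    for x,y,z,p in T: print("rz",round(-((p-ph+180)%360-180),1),"shift cm",(M.T@(np.array([x,y,z])-o["ee_pos"])*100).round(2))
E
python3 -m creep '[[[0,0,10,8,-8,0,-0.06],[0,0,20,14,-14,0,-0.06],[0,0,30,20,-20,0,-0.06],[0,0,40,26,-26,0,-0.06],[0,0,50,32,-32,0,-0.06],[0,0,56,38,-38,0,-0.06],[0,0,56,44,-44,0,-0.06],[0,0,56,49,-49,0,-0.06],[0,0,56,52,-53,0,-0.06],[0,0,56,52.6,-53.7,0,-0.06]]]' 60
python3 -c "
from h import *
go((.543,.001,.23,-42),(.543,.001,.122,-42))"
```

```text
time: 6.45
ee_pos: [0.4836, -0.1113, 0.2318]
eef_rot: [2.938, -1.112, 0.002]
contact_force: [1.4, -0.7, 0.1]
finger_gap: 0.472
grasp_force: 0.0
t 6.45 pos [ 0.4836 -0.1113  0.2318] phi -41.5 gap 0.472 F [ 1.4 -0.7  0.1] j6 1.86
rz 0.5 shift cm [ -2.99 -12.35   0.19]
rz 0.5 shift cm [ -3.   -12.35  10.99]
```

```bash
python3 -m creep '[[[0,0,0.5,-1,-4,0,-0.06],[0,0,0.5,-2,-8,0,-0.06],[0,0,0.5,-3,-11,0,-0.06],[0,0,0.5,-3,-12.4,0,-0.06],[0,0,0.5,-3,-12.4,1,-0.06],[0,0,0.5,-3,-12.4,3,-0.06],[0,0,0.5,-3,-12.4,5,-0.06],[0,0,0.5,-3,-12.4,6,-0.06],[0,0,0.5,-3,-12.4,6,-0.06],[0,0,0.5,-3,-12.4,6,-0.06]]]'
python3 - <<'E'
from h import *
go((.543,.001,.122,-42))
for n in("top","side"):
    p=vision.capture(n);e=status.get_obs()["ee_pos"];u,v=proj(p,e);print(n,u,v,[r["uv"] for r in spotter.place_of(p,"pawl_peg")[:1]])
    x,y=int(u)-50,int(v)-40;cv2.imwrite(f"pics/p1{n}.png",cv2.resize(p["image"][y:y+80,x:x+100],None,fx=4,fy=4,interpolation=cv2.INTER_CUBIC))
cv2.imwrite("pics/p1.png",np.hstack([cv2.imread("pics/p1top.png"),cv2.imread("pics/p1side.png")]))
E
```

```text
time: 7.7
ee_pos: [0.5428, -0.0009, 0.1721]
eef_rot: [-2.933, 1.126, -0.002]
contact_force: [0.6, 0.4, 0.3]
finger_gap: 0.468
grasp_force: 0.0
t 7.7 pos [ 0.5428 -0.0009  0.1721] phi -42.0 gap 0.468 F [0.6 0.4 0.3] j6 2.12
rz 0.0 shift cm [-0.12 -0.15  5.01]
top 320.70621084734273 239.2649990527059 []
side 324.03691500771646 231.01390621775775 [[323.5, 244.8]]
```

View pics/p1.png

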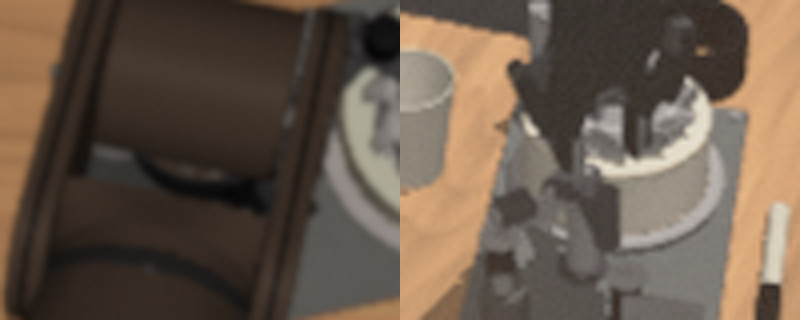

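```bash
python3 -m creep '[[[0,0,0,-0.1,-0.1,0.5,-0.06],[0,0,0,-0.1,-0.1,1,-0.06],[0,0,0,-0.1,-0.1,1.6,-0.06],[0,0,0,-0.1,-0.1,2.2,-0.06],[0,0,0,-0.1,-0.1,2.8,-0.06],[0,0,0,-0.1,-0.1,3.4,-0.06],[0,0,0,-0.1,-0.1,4,-0.06],[0,0,0,-0.1,-0.1,4.6,-0.06],[0,0,0,-0.1,-0.1,5,-0.06],[0,0,0,-0.1,-0.1,5,-0.06]]]'
python3 - <<'E'
from h import *
p=vision.capture("side");e=status.get_obs()["ee_pos"];u,v=proj(p,e);print(u,v)
cv2.imwrite("pics/p2.png",cv2.resize(p["image"][int(v)-35:int(v)+40,int(u)-50:int(u)+50],None,fx=6,fy=6,interpolation=cv2.INTER_CUBIC))
E
```

```text
time: 9.15
ee_pos: [0.5421, 0.001, 0.1209]
eef_rot: [2.933, -1.125, -0.001]
contact_force: [1.1, 0.4, -0.3]
finger_gap: 0.471
grasp_force: 0.0
323.8218045712411 245.10989663310949
```

View pics/p2.png

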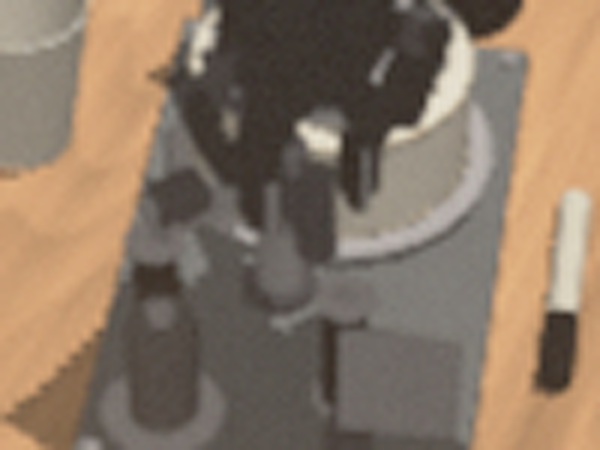

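```bash
python3 -m creep '[[[0,0,0,0,0.6,0,-0.06],[0,0,0,0,1.2,0,-0.06],[0,0,0,0,1.8,0,-0.06],[0,0,0,0,2.4,0,-0.06],[0,0,0,0,3,0,-0.06],[0,0,0,0,3.6,0,-0.06],[0,0,0,0,4,0,-0.06],[0,0,0,0,4.2,0,-0.06],[0,0,0,0,4.2,0,-0.06],[0,0,0,0,4.2,0,-0.06]]]'
python3 - <<'E'
from h import *
p=vision.capture("side")
for q in("pawl_peg","pawl_pivot"): 
    for r in spotter.place_of(p,q)[:2]:print(q,r["uv"],r["confidence"],atz(p,r["uv"],F[q][2]))
print([proj(p,(x,y,.129)) for x,y in((.543,.001),(.52,-.025))])
u,v=324,245
cv2.imwrite("pics/p3.png",cv2.resize(p["image"][int(v)-35:int(v)+40,int(u)-50:int(u)+50],None,fx=6,fy=6,interpolation=cv2.INTER_CUBIC))
E
```

```text
time: 10.45
ee_pos: [0.5143, -0.0304, 0.1214]
eef_rot: [2.933, -1.125, 0.0]
contact_force: [-0.4, 0.1, 0.5]
finger_gap: 0.471
grasp_force: 0.0
pawl_peg [337.0, 241.7] 0.71 [ 0.51021426 -0.01870833  0.129     ]
[array([323.61855923, 243.00721403]), array([334.57438167, 239.44884846])]
```

View pics/p3.png

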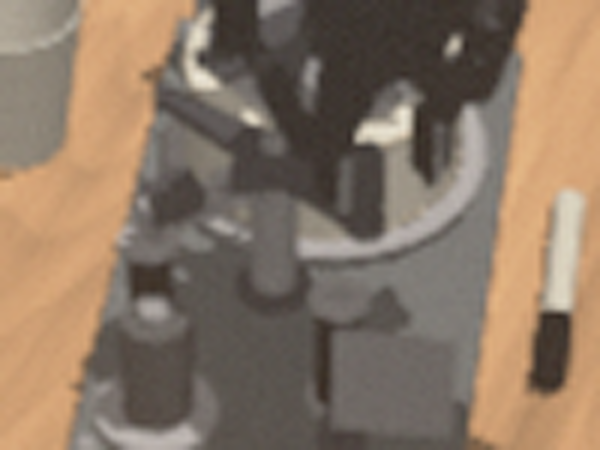

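```bash
python3 -c "
from h import *
go((.619,-.099,.195,-80),(.619,-.099,.133,-80))"
```

```text
t 10.6 pos [ 0.5143 -0.0302  0.1213] phi -42.0 gap 0.473 F [-0.3  0.1  0.2] j6 2.05
rz 38.0 shift cm [12.38 -1.88 -7.37]
rz 38.0 shift cm [12.38 -1.88 -1.17]
```

```bash
python3 -m creep '[[[0,0,0,0,0,-4,-0.06],[0,0,0,0,0,-7.3,-0.06],[0,0,10,3,0,-7.3,0.035],[0,0,20,7,-1,-7.3,0.035],[0,0,30,11,-1.8,-7.3,0.035],[0,0,38,12.4,-1.9,-7.3,0.035],[0,0,38,12.4,-1.9,-7.3,0.035],[0,0,38,12.4,-1.9,-7.3,0.035],[0,0,38,12.4,-1.9,-7.3,0.035],[0,0,38,12.4,-1.9,-7.3,0.035]]]'
python3 - <<'E'
from h import *
go((.619,-.099,.133,-80))
P=[vision.capture(n) for n in("top","side")]
for p in P:
  for q,z in(("handle_grip",.146),("pawl_peg",.129)):
    for r in spotter.place_of(p,q)[:1]:print(q,r["uv"],r["confidence"],atz(p,r["uv"],z))
p=P[1];u,v=proj(p,(.619,-.099,.146))
cv2.imwrite("pics/p4.png",cv2.resize(p["image"][int(v)-35:int(v)+40,int(u)-50:int(u)+50],None,fx=6,fy=6,interpolation=cv2.INTER_CUBIC))
E
```

```text
time: 11.85
ee_pos: [0.6188, -0.0986, 0.1945]
eef_rot: [-2.408, 2.017, -0.0]
contact_force: [-0.1, -0.1, -0.2]
finger_gap: 0.517
grasp_force: 0.0
t 11.85 pos [ 0.6188 -0.0986  0.1945] phi -79.9 gap 0.517 F [-0.1 -0.1 -0.2] j6 2.65
rz 0.1 shift cm [ 0.04 -0.01  6.15]
handle_grip [403.8, 197.4] 0.25 [ 0.64726413 -0.1861947   0.146     ]
handle_grip [310.9, 211.2] 0.59 [ 0.623219   -0.09705583  0.146     ]
pawl_peg [335.5, 240.6] 0.82 [ 0.51580728 -0.02143237  0.129     ]
```

View pics/p4.png

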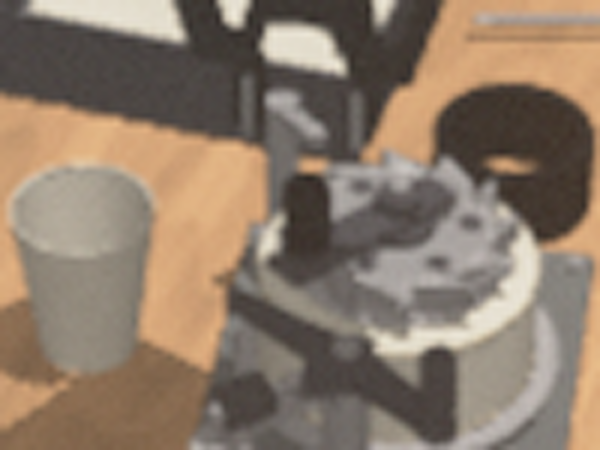

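```bash
python3 -m creep '[[[0,0,0,0,0,0.8,0.035],[0,0,0,0,0,1.6,0.035],[0,0,0,0,0,2.4,0.035],[0,0,0,0,0,3.2,0.035],[0,0,0,0,0,4,0.035],[0,0,0,0,0,4.8,0.035],[0,0,0,0,0,5.6,0.035],[0,0,0,0,0,6.1,0.035],[0,0,0,0,0,6.1,0.035],[0,0,0,0,0,6.1,0.035]]]'
cat >> h.py <<'E'
def arc(ths,phis,c=(.593,-.151),r=.06,z=.133):
    go(*[(c[0]+r*np.cos(np.radians(t)),c[1]+r*np.sin(np.radians(t)),z,p) for t,p in zip(ths,phis)])
E
python3 -c "
from h import *
t=np.linspace(72,144,10);arc(t,np.maximum(t-180,-80))"
```

```text
time: 13.4
ee_pos: [0.6194, -0.0991, 0.1337]
eef_rot: [-2.407, 2.018, -0.001]
contact_force: [0.1, 0.4, 0.2]
finger_gap: 0.518
grasp_force: 0.0
t 13.4 pos [ 0.6194 -0.0991  0.1337] phi -80.0 gap 0.518 F [0.1 0.4 0.2] j6 2.65
rz 0.0 shift cm [-0.65  0.68  0.07]
rz 0.0 shift cm [-0.99  1.45  0.07]
rz 0.0 shift cm [-1.22  2.25  0.07]
rz 0.0 shift cm [-1.33  3.08  0.06]
rz -4.0 shift cm [-1.34  3.92  0.06]
rz -12.0 shift cm [-1.22  4.75  0.06]
rz -20.0 shift cm [-0.99  5.55  0.06]
rz -28.0 shift cm [-0.65  6.31  0.06]
rz -36.0 shift cm [-0.21  7.03  0.06]
rz -44.0 shift cm [0.33 7.67 0.06]
```

```bash
python3 -m creep '[[[0,0,0,-0.6,0.7,0,0.035],[0,0,0,-1,1.45,0,0.035],[0,0,0,-1.2,2.25,0,0.035],[0,0,0,-1.3,3.1,0,0.035],[0,0,-4,-1.3,3.9,0,0.035],[0,0,-12,-1.2,4.75,0,0.035],[0,0,-20,-1,5.55,0,0.035],[0,0,-28,-0.6,6.3,0,0.035],[0,0,-36,-0.2,7,0,0.035],[0,0,-44,0.3,7.7,0,0.035]]]'
python3 - <<'E'
from h import *
t=np.arange(152,233,9);arc(t,t-180.)
p=vision.capture("side")
for q,z in(("handle_grip",.146),("pawl_peg",.129)):
    for r in spotter.place_of(p,q)[:1]:print(q,r["uv"],r["confidence"],atz(p,r["uv"],z))
E
```

```text
time: 14.65
ee_pos: [0.544, -0.1136, 0.1342]
eef_rot: [-2.987, 0.962, -0.002]
contact_force: [2.4, 3.8, 1.9]
finger_gap: 0.521
grasp_force: 2.3
t 14.65 pos [ 0.544  -0.1136  0.1342] phi -35.7 gap 0.521 F [2.4 3.8 1.9] j6 1.8
rz -7.7 shift cm [0.22 0.99 0.12]
rz -16.7 shift cm [0.42 1.91 0.12]
rz -25.7 shift cm [0.76 2.78 0.11]
rz -34.7 shift cm [1.23 3.6  0.11]
rz -43.7 shift cm [1.82 4.33 0.11]
rz -52.7 shift cm [2.53 4.96 0.1 ]
rz -61.7 shift cm [3.32 5.47 0.1 ]
rz -70.7 shift cm [4.18 5.85 0.1 ]
rz -79.7 shift cm [5.09 6.09 0.1 ]
handle_grip [335.5, 211.2] 0.83 [ 0.55634099 -0.12507107  0.146     ]
pawl_peg [337.4, 241.5] 0.7 [ 0.50947642 -0.01993626  0.129     ]
```

```bash
python3 -m creep '[[[0,0,-8,0.2,1,0.1,0.035],[0,0,-17,0.4,1.9,0.1,0.035],[0,0,-26,0.8,2.8,0.1,0.035],[0,0,-35,1.2,3.6,0.1,0.035],[0,0,-44,1.8,4.3,0.1,0.035],[0,0,-53,2.5,5,0.1,0.035],[0,0,-62,3.3,5.5,0.1,0.035],[0,0,-71,4.2,5.85,0.1,0.035],[0,0,-80,5.1,6.1,0.1,0.035],[0,0,-89,6,6.2,0.1,0.035]]]'
python3 - <<'E'
from h import *
t=np.arange(241,314,8);arc(t,t-180.)
p=vision.capture("top")
for q,z in(("handle_grip",.146),("pawl_peg",.129)):
    for r in spotter.place_of(p,q)[:1]:print(q,r["uv"],r["confidence"],atz(p,r["uv"],z))
E
```

```text
time: 16.05
ee_pos: [0.5552, -0.2001, 0.132]
eef_rot: [-2.806, -1.405, 0.003]
contact_force: [-1.0, 3.1, 0.4]
finger_gap: 0.518
grasp_force: 1.6
t 16.05 pos [ 0.5552 -0.2001  0.132 ] phi 53.2 gap 0.518 F [-1.   3.1  0.4] j6 0.12
rz -7.8 shift cm [ 0.25  0.9  -0.1 ]
rz -15.8 shift cm [ 0.42  1.72 -0.1 ]
rz -23.8 shift cm [ 0.7   2.51 -0.1 ]
rz -31.8 shift cm [ 1.09  3.25 -0.11]
rz -39.8 shift cm [ 1.58  3.93 -0.11]
rz -47.8 shift cm [ 2.16  4.53 -0.11]
rz -55.8 shift cm [ 2.82  5.05 -0.11]
rz -63.8 shift cm [ 3.54  5.47 -0.12]
rz -71.8 shift cm [ 4.32  5.79 -0.12]
rz -79.8 shift cm [ 5.13  5.99 -0.12]
pawl_peg [332.3, 249.8] 0.81 [ 0.5259487  -0.02707891  0.129     ]
```

```bash
python3 -m creep '[[[0,0,-8,0.25,0.9,-0.1,0.035],[0,0,-16,0.4,1.7,-0.1,0.035],[0,0,-24,0.7,2.5,-0.1,0.035],[0,0,-32,1.1,3.25,-0.1,0.035],[0,0,-40,1.6,3.95,-0.1,0.035],[0,0,-48,2.15,4.55,-0.1,0.035],[0,0,-56,2.8,5.05,-0.1,0.035],[0,0,-64,3.55,5.5,-0.1,0.035],[0,0,-72,4.3,5.8,-0.1,0.035],[0,0,-80,5.1,6,-0.1,0.035]]]'
python3 - <<'E'
from h import *
t=np.arange(315,332,2);arc(t,t-180.)
for n in("top","side"):
    p=vision.capture(n)
    for q,z in(("handle_grip",.146),):
        for r in spotter.place_of(p,q)[:1]:X=atz(p,r["uv"],z);print(n,q,r["uv"],r["confidence"],X,np.degrees(np.arctan2(X[1]+.151,X[0]-.593)))
E
```

```text
time: 17.45
ee_pos: [0.6328, -0.1961, 0.1321]
eef_rot: [-1.249, -2.878, 0.003]
contact_force: [-3.8, -1.2, -0.1]
finger_gap: 0.519
grasp_force: 1.6
t 17.45 pos [ 0.6328 -0.1961  0.1321] phi 133.1 gap 0.519 F [-3.8 -1.2 -0.1] j6 -1.2
rz -1.9 shift cm [ 0.02  0.38 -0.09]
rz -3.9 shift cm [ 0.03  0.58 -0.09]
rz -5.9 shift cm [ 0.05  0.79 -0.1 ]
rz -7.9 shift cm [ 0.07  1.   -0.1 ]
rz -9.9 shift cm [ 0.11  1.21 -0.1 ]
rz -11.9 shift cm [ 0.15  1.41 -0.1 ]
rz -13.9 shift cm [ 0.19  1.62 -0.1 ]
rz -15.9 shift cm [ 0.25  1.82 -0.1 ]
rz -17.9 shift cm [ 0.31  2.02 -0.1 ]
top handle_grip [507.8, 315.6] 0.19 [ 0.38550419 -0.42045446  0.146     ] -127.59839036004293
side handle_grip [322.5, 187.0] 0.87 [ 0.63645194 -0.22069285  0.146     ] -58.05737630603995
```

```bash
python3 -m creep '[[[0,0,-1,0,0.2,-0.1,0.035],[0,0,-2,0,0.4,-0.1,0.035],[0,0,-3,0,0.5,-0.1,0.035],[0,0,-5,0,0.6,-0.1,0.035],[0,0,-6,0.05,0.7,-0.1,0.035],[0,0,-7,0.05,0.8,-0.1,0.035],[0,0,-8,0.05,0.9,-0.1,0.035],[0,0,-8,0.05,0.9,-0.1,0.035],[0,0,-8,0.05,0.9,-0.1,0.035],[0,0,-8,0.05,0.9,-0.1,0.035]]]'
python3 -c "
from h import *
t=np.arange(321,334,2);arc(t,t-180.)"
```

```text
time: 18.9
ee_pos: [0.6412, -0.1896, 0.1347]
eef_rot: [1.047, 2.961, 0.001]
contact_force: [-2.6, -0.3, -1.1]
finger_gap: 0.515
grasp_force: 0.9
t 18.9 pos [ 0.6412 -0.1896  0.1347] phi 141.0 gap 0.515 F [-2.6 -0.3 -1.1] j6 -1.33
rz 0.0 shift cm [ 0.17 -0.04  0.17]
rz -2.0 shift cm [0.18 0.17 0.17]
rz -4.0 shift cm [0.19 0.38 0.17]
rz -6.0 shift cm [0.2  0.59 0.17]
rz -8.0 shift cm [0.23 0.8  0.17]
rz -10.0 shift cm [0.26 1.01 0.17]
rz -12.0 shift cm [0.3  1.21 0.17]
```

```bash
python3 -m creep '[[[0,0,-1,0.05,0.1,0.1,0.035],[0,0,-2,0.1,0.15,0.1,0.035],[0,0,-2,0.1,0.2,0.1,0.035],[0,0,-3,0.1,0.25,0.1,0.035],[0,0,-3,0.1,0.3,0.1,0.035],[0,0,-3,0.1,0.35,0.1,0.035],[0,0,-3,0.1,0.35,0.1,0.035],[0,0,-3,0.1,0.35,0.1,0.035],[0,0,-3,0.1,0.35,0.1,0.035],[0,0,-3,0.1,0.35,0.1,0.035]]]'
python3 - <<'E'
from h import *
t=np.arange(323,334,2);arc(t,t-180.)
for n in("top","side"):
    p=vision.capture(n)
    print(n,[(r["uv"],round(r["confidence"],2)) for r in spotter.place_of(p,"stop_finger")[:1]])
    u,v=proj(p,(.635,-.195,.13));i=cv2.resize(p["image"][int(v)-33:int(v)+33,int(u)-33:int(u)+33],(396,396),interpolation=cv2.INTER_CUBIC)
    cv2.imwrite(f"pics/q{n}.png",i)
cv2.imwrite("pics/q.png",np.hstack([cv2.imread("pics/qtop.png"),cv2.imread("pics/qside.png")]))
E
```

```text
time: 20.15
ee_pos: [0.6408, -0.1886, 0.1343]
eef_rot: [-0.968, -2.986, 0.008]
contact_force: [-8.7, -6.2, 2.8]
finger_gap: 0.515
grasp_force: 5.0
t 20.15 pos [ 0.6408 -0.1886  0.1343] phi 144.1 gap 0.515 F [-8.7 -6.2  2.8] j6 -1.38
rz 1.1 shift cm [0.08 0.13 0.13]
rz -0.9 shift cm [0.08 0.34 0.12]
rz -2.9 shift cm [0.08 0.55 0.12]
rz -4.9 shift cm [0.1  0.76 0.12]
rz -6.9 shift cm [0.12 0.97 0.12]
rz -8.9 shift cm [0.15 1.17 0.12]
top []
side [([314.8, 200.2], 0.87)]
```

View pics/q.png

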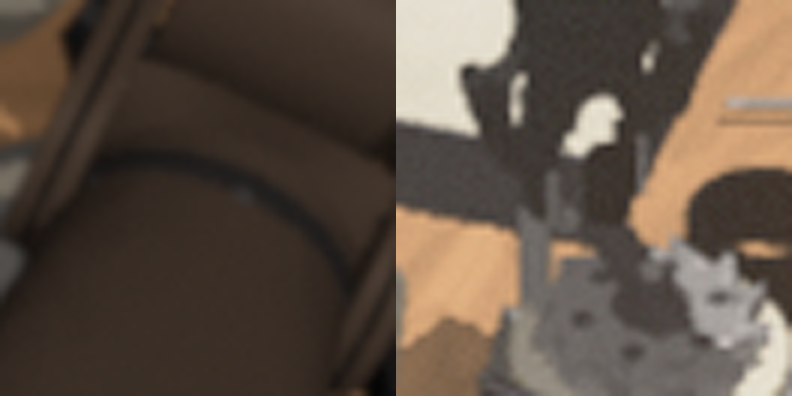

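```bash
python3 -m creep '[[[0,0,0,0,-0.4,0,0.035],[0,0,0,0.1,-0.8,0,0.035],[0,0,0,0.1,-1.2,0,0.035],[0,0,0,0.1,-1.2,0,0.035],[0,0,0,0.1,-1.2,-1.5,0.035],[0,0,0,0.1,-1.2,-3,0.035],[0,0,0,0.1,-1.2,-4.5,0.035],[0,0,0,0.1,-1.2,-6.2,0.035],[0,0,0,0.1,-1.2,-6.2,0.035],[0,0,0,0.1,-1.2,-6.2,0.035]]]'
python3 - <<'E'
from h import *
go((.515,-.027,.195,138),(.515,-.027,.122,138))
for n in("top","side"):
    p=vision.capture(n)
    for q,z in(("handle_grip",.146),("pawl_peg",.129)):
        for r in spotter.place_of(p,q)[:1]:X=atz(p,r["uv"],z);print(n,q,r["uv"],r["confidence"],X,np.degrees(np.arctan2(X[1]+.151,X[0]-.593)))
E
```

```text
time: 21.6
ee_pos: [0.6342, -0.1953, 0.1951]
eef_rot: [-0.97, -2.988, -0.0]
contact_force: [-0.1, -1.1, -0.2]
finger_gap: 0.516
grasp_force: 0.0
t 21.6 pos [ 0.6342 -0.1953  0.1951] phi 144.0 gap 0.516 F [-0.1 -1.1 -0.2] j6 -1.39
rz 6.0 shift cm [19.53  6.62  0.02]
rz 6.0 shift cm [19.53  6.62  7.32]
top handle_grip [342.7, 229.5] 0.54 [ 0.57009286 -0.04909342  0.146     ] 102.66869484048621
top pawl_peg [333.3, 249.1] 0.6 [ 0.52759427 -0.02929851  0.129     ] 118.25480864189548
side handle_grip [322.8, 191.6] 0.93 [ 0.62675477 -0.19921984  0.146     ] -55.007276717150226
side pawl_peg [335.3, 241.2] 0.82 [ 0.51540843 -0.01883442  0.129     ] 120.416278685952
```

```bash
python3 -m creep '[[[0,0,2,4,1.5,0,0.035],[0,0,4,9,3,0,0.035],[0,0,6,14,5,0,0.035],[0,0,6,18,6.3,0,0.035],[0,0,6,19.4,6.7,0,0.035],[0,0,6,19.4,6.7,0,0.035],[0,0,6,19.4,6.7,2,0.035],[0,0,6,19.4,6.7,4,0.035],[0,0,6,19.4,6.7,5,0.035],[0,0,6,19.4,6.7,5,0.035]]]'
python3 -c "
from h import *
go((.516,-.026,.122,138))"
```

```text
time: 23.15
ee_pos: [0.5168, -0.028, 0.1446]
eef_rot: [-1.126, -2.931, 0.001]
contact_force: [-0.6, 0.1, 0.3]
finger_gap: 0.517
grasp_force: 0.0
t 23.15 pos [ 0.5168 -0.028   0.1446] phi 138.0 gap 0.517 F [-0.6  0.1  0.3] j6 -1.09
rz -0.0 shift cm [0.19 0.09 2.26]
```

```bash
python3 -m creep '[[[0,0,0,0.1,0,1.1,0.035],[0,0,0,0.2,0.1,2.2,0.035],[0,0,0,0.2,0.8,2.2,0.035],[0,0,0,0.2,1.5,2.2,0.035],[0,0,0,0.2,2.2,2.2,0.035],[0,0,0,0.2,2.9,2.2,0.035],[0,0,0,0.2,3.6,2.2,0.035],[0,0,0,0.2,4.2,2.2,0.035],[0,0,0,0.2,4.4,2.2,0.035],[0,0,0,0.2,4.4,2.2,0.035]]]'
python3 - <<'E'
from h import *
go((.635,-.198,.195,132))
p=vision.capture("side")
for q,z in(("handle_grip",.146),("pawl_peg",.129)):
    for r in spotter.place_of(p,q)[:1]:X=atz(p,r["uv"],z);print(q,r["uv"],r["confidence"],X)
u,v=324,235
cv2.imwrite("pics/p5.png",cv2.resize(p["image"][int(v)-45:int(v)+40,int(u)-50:int(u)+50],None,fx=6,fy=6,interpolation=cv2.INTER_CUBIC))
E
```

```text
time: 24.4
ee_pos: [0.5451, 0.007, 0.1236]
eef_rot: [1.124, 2.933, 0.0]
contact_force: [0.6, 0.7, -0.3]
finger_gap: 0.515
grasp_force: 0.0
t 24.4 pos [0.5451 0.007  0.1236] phi 138.1 gap 0.515 F [ 0.6  0.7 -0.3] j6 -1.01
rz 6.1 shift cm [-20.39  -9.24  -7.13]
pawl_peg [326.2, 243.1] 0.76 [ 0.5361475 -0.0014429  0.129    ]
```

View pics/p5.png

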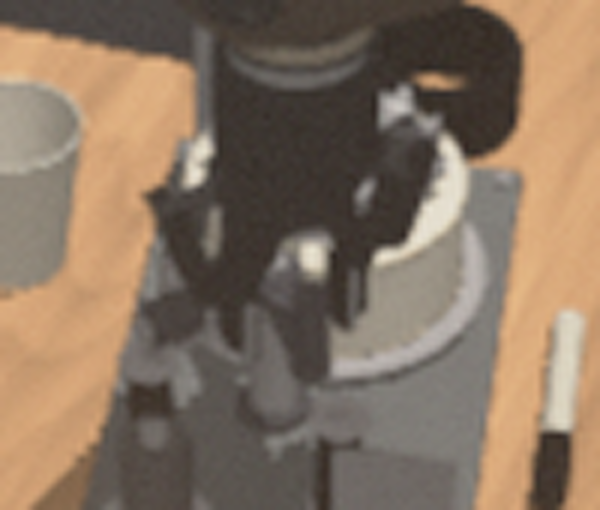

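```bash
python3 -m creep '[[[0,0,0,0,0,-4,0.035],[0,0,0,0,0,-7.1,0.035],[0,0,0,-4,-2,-7.1,0.035],[0,0,0,-9,-4,-7.1,0.035],[0,0,2,-14,-6,-7.1,0.035],[0,0,4,-18,-8,-7.1,0.035],[0,0,5,-20.1,-9.1,-7.1,0.035],[0,0,5,-20.1,-9.1,-7.1,0.035],[0,0,5,-20.1,-9.1,-7.1,0.035],[0,0,5,-20.1,-9.1,-7.1,0.035]]]'
python3 - <<'E'
from h import *
go((.634,-.195,.133,133))
for n in("top","side"):
    p=vision.capture(n)
    for q,z in(("handle_grip",.146),("pawl_peg",.129)):
        for r in spotter.place_of(p,q)[:1]:X=atz(p,r["uv"],z);print(n,q,r["uv"],r["confidence"],X,np.degrees(np.arctan2(X[1]+.151,X[0]-.593)))
E
```

```text
time: 25.8
ee_pos: [0.633, -0.1937, 0.1944]
eef_rot: [-1.249, -2.882, -0.0]
contact_force: [-0.2, -0.1, 0.1]
finger_gap: 0.518
grasp_force: 0.0
t 25.8 pos [ 0.633  -0.1937  0.1944] phi 133.1 gap 0.518 F [-0.2 -0.1  0.1] j6 -1.2
rz 0.1 shift cm [-0.17 -0.02  6.14]
top handle_grip [518.6, 242.2] 0.44 [ 0.55104744 -0.44944351  0.146     ] -98.0017050546882
top pawl_peg [320.3, 238.5] 0.92 [0.55103391 0.00063672 0.129     ] 105.4696468607988
side handle_grip [323.1, 189.5] 0.86 [ 0.62991845 -0.20949283  0.146     ] -57.741439603041655
side pawl_peg [326.0, 243.1] 0.75 [ 0.53666707 -0.00122552  0.129     ] 110.61220192629781
```

```bash
python3 -m creep '[[[0,0,0,-0.1,0,0.8,0.035],[0,0,0,-0.1,0,1.6,0.035],[0,0,0,-0.1,0,2.4,0.035],[0,0,0,-0.1,0,3.2,0.035],[0,0,0,-0.1,0,4,0.035],[0,0,0,-0.1,0,4.8,0.035],[0,0,0,-0.1,0,5.6,0.035],[0,0,0,-0.1,0,6.1,0.035],[0,0,0,-0.1,0,6.1,0.035],[0,0,0,-0.1,0,6.1,0.035]]]'
python3 -c "
from h import *
t=np.linspace(308,273.5,8);arc(t,t-180.)"
```

```text
time: 27.35
ee_pos: [0.6342, -0.1961, 0.1337]
eef_rot: [1.251, 2.881, -0.0]
contact_force: [0.6, -1.1, 0.1]
finger_gap: 0.519
grasp_force: 0.0
t 27.35 pos [ 0.6342 -0.1961  0.1337] phi 133.0 gap 0.519 F [ 0.6 -1.1  0.1] j6 -1.2
rz 5.0 shift cm [ 0.13 -0.46  0.07]
rz 10.0 shift cm [ 0.2  -0.97  0.07]
rz 14.9 shift cm [ 0.31 -1.47  0.07]
rz 19.8 shift cm [ 0.46 -1.97  0.07]
rz 24.8 shift cm [ 0.66 -2.44  0.07]
rz 29.7 shift cm [ 0.89 -2.9   0.07]
rz 34.6 shift cm [ 1.17 -3.34  0.07]
rz 39.5 shift cm [ 1.48 -3.75  0.07]
```

```bash
python3 -m creep '[[[0,0,5,0.1,-0.5,0.1,0.035],[0,0,10,0.2,-1,0.1,0.035],[0,0,15,0.3,-1.5,0.1,0.035],[0,0,20,0.45,-2,0.1,0.035],[0,0,25,0.65,-2.45,0.1,0.035],[0,0,30,0.9,-2.9,0.1,0.035],[0,0,35,1.2,-3.35,0.1,0.035],[0,0,39.5,1.5,-3.75,0.1,0.035],[0,0,39.5,1.5,-3.75,0.1,0.035],[0,0,39.5,1.5,-3.75,0.1,0.035]]]'
python3 - <<'E'
from h import *
t=np.linspace(268.5,243,6);arc(t,t-180.)
e=status.get_obs()["ee_pos"];th=np.degrees(np.arctan2(e[1]+.151,e[0]-.593))%360;print(th,"q",np.radians(302.8-th))
P=[vision.capture(n) for n in("top","side")]
for p in P:
    for q,z in(("handle_grip",.146),("pawl_peg",.129)):
        for r in spotter.place_of(p,q)[:1]:X=atz(p,r["uv"],z);print(q,r["uv"],r["confidence"],X,np.degrees(np.arctan2(X[1]+.151,X[0]-.593)))
E
```

```text
time: 28.6
ee_pos: [0.5976, -0.2113, 0.1332]
eef_rot: [2.148, 2.287, 0.002]
contact_force: [4.6, -1.5, -0.9]
finger_gap: 0.518
grasp_force: 2.3
t 28.6 pos [ 0.5976 -0.2113  0.1332] phi 93.6 gap 0.518 F [ 4.6 -1.5 -0.9] j6 -0.56
rz 5.1 shift cm [ 0.08 -0.61  0.02]
rz 10.2 shift cm [ 0.15 -1.14  0.02]
rz 15.3 shift cm [ 0.26 -1.66  0.01]
rz 20.4 shift cm [ 0.43 -2.17  0.01]
rz 25.5 shift cm [ 0.64 -2.66  0.01]
rz 30.6 shift cm [ 0.89 -3.13  0.01]
274.3434472831734 q 0.49666053867596166
handle_grip [451.2, 229.2] 0.57 [ 0.57694081 -0.29384322  0.146     ] -96.41455774771198
pawl_peg [319.6, 241.4] 0.71 [0.54437173 0.00204757 0.129     ] 107.6267734723919
handle_grip [329.7, 191.1] 0.75 [ 0.60817883 -0.20975962  0.146     ] -75.51594247610981
pawl_peg [324.2, 241.2] 0.54 [ 0.54434748 -0.00672605  0.129     ] 108.63529804870326
```

```bash
python3 -m creep '[[[0,0,0,0,0,0,0.035],[0,0,0,0,0,0,0.035],[0,0,0,0,0,0,0.035],[0,0,0,0,0,0,0.035],[0,0,0,0,0,0,0.035],[0,0,0,0,0,0,0.035],[0,0,0,0,0,0,0.035],[0,0,0,0,0,0,0.035],[0,0,0,0,0,0,0.035],[0,0,0,0,0,0,0.035]]]' | head -2
python3 -m creep '[[[0,0,5,0.1,-0.6,0,0.035],[0,0,10,0.15,-1.1,0,0.035],[0,0,15,0.25,-1.6,0,0.035],[0,0,20,0.4,-2.1,0,0.035],[0,0,25,0.6,-2.6,0,0.035],[0,0,30.5,0.9,-3.1,0,0.035],[0,0,30.5,0.9,-3.1,0,0.035],[0,0,30.5,0.9,-3.1,0,0.035],[0,0,30.5,0.9,-3.1,0,0.035],[0,0,30.5,0.9,-3.1,0,0.035]]]'
python3 - <<'E'
from h import *
t=np.linspace(238,213,6);arc(t,t-180.)
e=status.get_obs()["ee_pos"];th=np.degrees(np.arctan2(e[1]+.151,e[0]-.593))%360;print(th,"q",np.radians(302.8-th))
p=vision.capture("side")
for q,z in(("handle_grip",.146),("pawl_peg",.129)):
        for r in spotter.place_of(p,q)[:1]:X=atz(p,r["uv"],z);print(q,r["uv"],r["confidence"],X,np.degrees(np.arctan2(X[1]+.151,X[0]-.593)))
E
```

```text
time: 30.15
ee_pos: [0.5976, -0.2113, 0.1332]
time: 31.4
ee_pos: [0.5657, -0.2049, 0.1335]
eef_rot: [2.674, 1.641, 0.001]
contact_force: [2.2, -4.2, 0.3]
finger_gap: 0.517
grasp_force: 2.2
t 31.4 pos [ 0.5657 -0.2049  0.1335] phi 63.1 gap 0.517 F [ 2.2 -4.2  0.3] j6 -0.04
rz 5.1 shift cm [ 0.07 -0.54  0.05]
rz 10.1 shift cm [ 0.14 -1.06  0.05]
rz 15.1 shift cm [ 0.25 -1.57  0.05]
rz 20.1 shift cm [ 0.41 -2.07  0.04]
rz 25.1 shift cm [ 0.61 -2.55  0.04]
rz 30.1 shift cm [ 0.86 -3.01  0.04]
243.1485320087292 q 1.0411145200956837
handle_grip [340.2, 193.6] 0.91 [ 0.57396021 -0.2103901   0.146     ] -107.77525900546058
pawl_peg [325.8, 244.8] 0.8 [0.53452943 0.00562498 0.129     ] 110.47139480954836
```

```bash
python3 -m creep '[[[0,0,0,0,0,0,0.035],[0,0,0,0,0,0,0.035],[0,0,0,0,0,0,0.035],[0,0,0,0,0,0,0.035],[0,0,0,0,0,0,0.035],[0,0,0,0,0,0,0.035],[0,0,0,0,0,0,0.035],[0,0,0,0,0,0,0.035],[0,0,0,0,0,0,0.035],[0,0,0,0,0,0,0.035]]]' | head -2
python3 -m creep '[[[0,0,5,0.05,-0.5,0,0.035],[0,0,10,0.15,-1.1,0,0.035],[0,0,15,0.25,-1.6,0,0.035],[0,0,20,0.4,-2.1,0,0.035],[0,0,25,0.6,-2.55,0,0.035],[0,0,30,0.85,-3,0,0.035],[0,0,30,0.85,-3,0,0.035],[0,0,30,0.85,-3,0,0.035],[0,0,30,0.85,-3,0,0.035],[0,0,30,0.85,-3,0,0.035]]]'
python3 - <<'E'
from h import *
go()
e=status.get_obs()["ee_pos"];th=np.degrees(np.arctan2(e[1]+.151,e[0]-.593))%360;print(th,"q",np.radians(302.8-th))
P=[vision.capture("side") for k in range(2)]
for p in P:
  for q,z in(("handle_grip",.146),("pawl_peg",.129)):
        for r in spotter.place_of(p,q)[:1]:X=atz(p,r["uv"],z);print(q,r["uv"],r["confidence"],X,np.degrees(np.arctan2(X[1]+.151,X[0]-.593)))
E
```

```text
time: 32.8
ee_pos: [0.5657, -0.205, 0.1335]
time: 34.05
ee_pos: [0.542, -0.1841, 0.1334]
eef_rot: [3.008, 0.894, -0.002]
contact_force: [0.9, -5.0, 1.5]
finger_gap: 0.517
grasp_force: 2.3
t 34.05 pos [ 0.542  -0.1841  0.1334] phi 33.1 gap 0.517 F [ 0.9 -5.   1.5] j6 0.49
212.96120351971658 q 1.5679827946100389
handle_grip [348.1, 199.1] 0.61 [ 0.54222211 -0.19400945  0.146     ] -139.73502125786834
pawl_peg [346.1, 198.0] 0.74 [ 0.55681286 -0.21772277  0.129     ] -118.47322568553375
pawl_peg [275.7, 235.1] 0.68 [0.68194384 0.02247067 0.129     ] 62.854365212637184
```

```bash
python3 -m creep '[[[0,0,0,0,0,0,0.035],[0,0,0,0,0,0,0.035],[0,0,0,0,0,0,0.035],[0,0,0,0,0,0,0.035],[0,0,0,0,0,0,0.035],[0,0,0,0,0,0,0.035],[0,0,0,0,0.5,0,0.035],[0,0,0,0,1,0,0.035],[0,0,0,0,1,0,0.035],[0,0,0,0,1,0,0.035]]]'
python3 -m creep '[[[0,0,0,0,0,-2,0.035],[0,0,0,0,0,-4,0.035],[0,0,0,0,0,-6.5,0.035],[0,0,0,0,0,-9,0.035],[0,0,0,-4,8,-9,0.035],[0,0,0,-6,13,-9,0.035],[0,0,0,-8,19,-9,0.035],[0,0,0,-8,23,-9,0.035],[0,0,0,-8,23,-9,0.035],[0,0,0,-8,23,-9,0.035]]]'
python3 - <<'E'
from h import *
P=[vision.capture(n) for n in("top","side")]
for p in P:
  for q,z in(("handle_grip",.146),("pawl_peg",.129)):
        for r in spotter.place_of(p,q)[:1]:X=atz(p,r["uv"],z);print(q,r["uv"],r["confidence"],X,np.degrees(np.arctan2(X[1]+.151,X[0]-.593)))
a=cv2.resize(P[0]["image"][180:270,300:415],None,fx=3.4,fy=3.4,interpolation=cv2.INTER_CUBIC)
b=cv2.resize(P[1]["image"][180:270,270:385],None,fx=3.4,fy=3.4,interpolation=cv2.INTER_CUBIC)
cv2.imwrite("pics/end.png",np.hstack([a,b]))
E
```

```text
time: 35.6
ee_pos: [0.5472, -0.1905, 0.132]
eef_rot: [-3.011, -0.893, 0.001]
contact_force: [0.1, -0.5, 0.2]
finger_gap: 0.523
grasp_force: 0.0
time: 36.85
ee_pos: [0.6059, -0.4271, 0.2235]
eef_rot: [3.012, 0.893, 0.001]
contact_force: [0.3, -0.4, -0.1]
finger_gap: 0.522
grasp_force: 0.0
handle_grip [405.9, 240.3] 0.8 [ 0.5491602  -0.19095454  0.146     ] -137.65471453251917
handle_grip [345.4, 197.9] 0.81 [ 0.55181343 -0.19641108  0.146     ] -132.20714735708333
pawl_peg [325.4, 242.8] 0.79 [ 0.53869699 -0.00174803  0.129     ] 109.99313029001598
```

View pics/end.png

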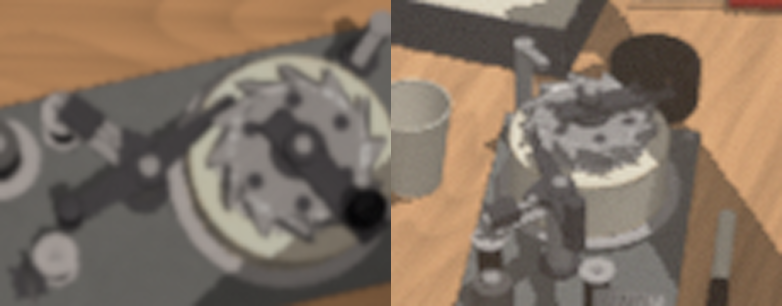

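```bash
python3 -c "
from bench import robot
print(robot.job_done())"
```

```text
the job is handed in; nothing more can be done
None
```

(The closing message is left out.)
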